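# Turn the carved panel over in its cradle and lock it

## Robot

A 6-joint arm with a two-finger parallel gripper is mounted at the origin on the work surface; the furniture and walls round the work are solid. World frame = base frame: x ahead of the robot, y to its left, z up, the work surface at z = 0. Lengths are in m, angles in rad, forces in N, time in s.
With the tool pointing down it reaches from about 0.375 to 0.975 m from the base axis. Payload 3.8 kg.
Tool frame: the origin (TCP) lies on the mounting face of the last link; the fingertips stand 173 mm ahead of it and the grasp point (between the pads) lies 155 mm ahead of it (bot.tip_reach is the distance from the TCP to the fingertips, in m); z points along the fingers, y is the line along which they close (so a half turn about z gives the same grasp; the last joint's range is limited). The gripper opens to 85 mm and grips with 20 to 120 N. Pads are 22 mm wide; open, the fingers measure 114 mm over their backs; the gripper's body (76 mm by 85 mm) begins 54 mm behind the grasp point. The pads swing forward as they close: fully open they stand 13 mm farther back than shut.
Start: joints at [-1.279, 0.264, 1.604, -0, 1.274, -0.037], TCP at [0.218, -0.639, 0.405] pointing down, gripper open.
Joint ranges: [-2.63, 2.63], [-0.94, 2.18], [0.31, 2.57], [-1.31, 4.45], [0, 2.66], [-2.55, 2.55]. Speed limits (rad/s): [2.57, 2.57, 3.14, 3.14, 3.14, 3.14].

## Interface

Orientations are given as a rotation vector (axis times angle).
In Python, from cell import bot gives the robot as it stands.
- The arm moves only by the shell command python3 -m jog 'ROWS' [FORCE]. ROWS is text: rows parted by semicolons, each of 7 numbers parted by spaces: the turn, a rotation vector about the world's x, y, z in rad, then the shift along the world's x, y, z in m, then the opening in per cent of the stroke, from 0 (shut) to 100 (fully open). In form: rx ry rz dx dy dz grip; .... A call has 1 to 10 rows; each row shifts and turns the commanded pose from where the row before left it; what a row does not reach is not made up. A row lasts 1/8 s, in which the tool goes at most 62.5 mm and 10.7 degrees, less where a joint would pass 70% of its speed; a pose out of reach is approached as far as the arm can. A call is refused whole if a number of a shift passes 0.0625 or a number of a turn 0.188, either way. A call with a gripper value outside its range is refused whole. The fingers move at their own pace and stop on an object; FORCE is the grip in N (left out, the last holds). Time passes only in rows, so rows that do not move let the fingers close. It gives the time, the measured TCP pose, the force, the opening and the grip force at its end, in the units of the state.
- bot.state(): the state, without advancing time (a new reading comes with each control period).
- bot.snapshot(name): name is "side" or "top" or "wrist"; returns a dict with "pixels" (480x640x3 uint8, red, green, blue), "fovy" (degrees; the focal length in pixels is half the picture's height over the tangent of half this angle, whatever the lens; pixels are square), "cx", "cy" (the principal point, pixels), "world_from_camera" (4x4, takes a point from camera to world coordinates); the wrist camera has in their place "hand_eye" (4x4, takes a point from camera to tool coordinates, whose origin is the TCP and whose axes are the flange's). Camera axes: x right, y up, looking along -z (the intrinsics and any distortion apply to the point x, -y, -z); pixel columns grow to the right and rows downward; lengths in m; the calibration is good to about 2 mm. The wrist camera is an equidistant fisheye: a pixel r from the principal point sees the ray r / f radians off the axis. A picture is of the moment at which its call begins: read the wrist's pose just before it. There is no depth.
- bot.job_done(): hands the job in; it is judged then, once.
The state is a dict: "time": time; "joints": joint angles; "dq": joint speeds; "joint_torque": joint torques, N m; "tcp_pos": TCP position; "orientation": TCP orientation; "wrist_force": force on the tool from outside, world axes, zero at the start; "ft_torque": the same for the moment, N m; "width": finger opening in m; "grip_force": force on a finger pad.
Only numpy, scipy, OpenCV 4.12 (cv2) and the standard library are available. Lean on these libraries where they do the work, as an engineer would, in place of code of your own. Each camera call takes 0.05 s, during which the arm holds its last target. There are 200 camera calls.

## Task

The carved panel lies in the turning cradle with its dark back showing, kept from tipping by the red-knobbed locking pin. Draw the pin, tip the panel over onto the cradle's other bed so that it lies there flat and central with its carved face showing, without lifting the panel out of the cradle, then push the pin fully home in the socket of the bed that the panel has left. Leave the spare pin, the two carvings and the other things on the bench where they are.

Things in the scene. Friction and masses are not known exactly. Their poses are not given: they have to be found in the camera images.
- cradle: wooden turning cradle fixed to the bench, at widely varying yaw; 220 (x) x 150 (y) mm base, 10 mm thick. Two slatted beds form a vee: bed A on its +x side, bed B on its -x side, both rising outwards at 30 degrees. Origin: centre of the underside, z up. The panel starts on bed A
- vee (a point): middle of the bottom line of the cradle's vee, which runs along the cradle's y axis, 35 mm above the bench. Each bed has two sloping slats 22 mm wide at y = +-47 mm, which end at x = +-100 mm, 92 mm above the bench; its pin socket block (36 x 44 mm, top at 42 mm) stands between them
- panel: flat wooden panel 150 (x) x 130 (y) x 20 (z) mm, 0.2 to 0.4 kg; pale carved face with brown border and flower on its +z side, dark plain back on -z. Origin at its middle. Its foot (-x end) sits in the vee, its free edge (+x end) is the high end and overhangs the slats by 30 mm. Starts on bed A with +z down, must end on bed B with +z up
- panel_foot (a point): middle of the panel's foot end face (-x end)
- panel_free_edge (a point): middle of the panel's free, high end face (+x end)
- pin: locking pin, 110 mm long: steel shaft 20 mm in diameter with a 6 mm chamfered tip, and a red round knob 30 mm in diameter from 76 to 110 mm above the tip. Origin: at the tip's end, z up along the pin. Starts upright in the socket of bed B
- socket_a (a point): floor of the pin socket of bed A (vertical hole 22.5 mm in diameter, 32 mm deep, 50 mm from the bottom line of the vee towards +x, under the panel at the start); the pin's tip rests at this point when fully home
- socket_b (a point): floor of the same kind of pin socket in bed B, 50 mm from the bottom line towards -x; the pin starts here
- rack: brown wooden pin rack fixed to the bench, 150 (x) x 60 (y) x 45 (z) mm, origin centre of the underside, with two holes 23 mm in diameter and 35 mm deep at x = -40 mm (free, handy to park the pin) and x = +40 mm (holds the spare pin)
- rack_free (a point): floor of the rack's free hole, 10 mm above the bench
- spare_pin: spare pin like the locking pin but with a black knob; stands in the rack, to be left there. Origin at its tip's end
- carved_owl: wooden owl, 44 x 54 x 83 mm, bystander; origin at its underside
- carved_hare: wooden hare, 36 x 81 x 74 mm, bystander; origin at its underside
- glue_bottle: white glue bottle, 49 mm wide, 149 mm tall, bystander; origin at its underside
- wax_tin: round red tin on the left of the bench, 68 mm in diameter, 30 mm tall, bystander; origin at its underside
- offcut_1: wood offcut 40 x 85 x 22 mm, bystander; origin at its underside
Things that resemble listed ones, but are neither listed nor needed, are in the scene too. What is shaped like the pin but purple is not meant.

How it is judged:
By the outcome, as a careful person would: the job done as asked, in the order asked, and still so for the second after the job is handed in, with the robot touching nothing.
It also fails if it takes over 72 s, if anything falls off the work surface, if the arm or the gripper's body presses on something with over 40 N, if the wrist force passes 120 N, or if a joint passes its speed limit or range.

## Working session

There is one attempt and no reset: what is moved stays moved. The work goes in short steps, Python scripts to look and compute and a shell command to move; the robot and the scene stay as the last step left them, time stands still between calls to the robot, and variables do not carry over. Pictures are saved under pics/ and viewed, at most 10 in all, crops included, and the job is handed in when it is done.

```bash
mkdir -p pics; ls; python3 - <<'E'
from cell import bot
import cv2,numpy as np
for n in ["side","top"]:
    s=bot.snapshot(n); cv2.imwrite(f"pics/{n}0.png",s["pixels"][:,:,::-1]); print(n,s["fovy"],s["cx"],s["cy"],np.round(s["world_from_camera"],4).tolist(), [k for k in s])
    np.savez(f"{n}0.npz",**s)
st=bot.state(); print(st)
E
```

```text
pics
side 54.69231382237201 326.8982936230813 233.7951027668538 [[-0.8817, 0.2268, -0.4138, 0.018], [-0.4715, -0.3875, 0.7922, 0.7615], [0.0194, 0.8935, 0.4486, 0.5548], [0.0, 0.0, 0.0, 1.0]] ['pixels', 'fovy', 'cx', 'cy', 'world_from_camera']
top 45.71004495756558 309.25877941765333 232.22285774711165 [[-0.0115, 0.9944, -0.1055, 0.3156], [-0.9998, -0.0128, -0.012, -0.0696], [-0.0133, 0.1053, 0.9943, 1.5908], [0.0, 0.0, 0.0, 1.0]] ['pixels', 'fovy', 'cx', 'cy', 'world_from_camera']
{'time': 0.1, 'joints': array([-1.27893292e+00,  2.64704503e-01,  1.60525796e+00,  9.74804454e-06,
        1.27372271e+00, -3.69485444e-02]), 'dq': array([ 0.00039719, -0.00101642, -0.00229052, -0.00031916,  0.00022646,
        0.00152045]), 'joint_torque': array([ 3.16199194e-04, -5.16706073e+01, -3.68590879e+01, -7.74217051e-05,
        6.22648935e-03, -8.78000674e-05]), 'tcp_pos': array([ 0.21784823, -0.63854651,  0.40345709]), 'orientation': array([-3.09718261e+00, -5.13828656e-01,  4.03026307e-04]), 'wrist_force': array([5.33988723e-01, 4.39565457e-01, 4.01035984e-04]), 'ft_torque': array([0.06670677, 0.00645209, 0.00116386]), 'grip_force': 0.0, 'width': 0.08576752189055624}
```

View pics/top0.png

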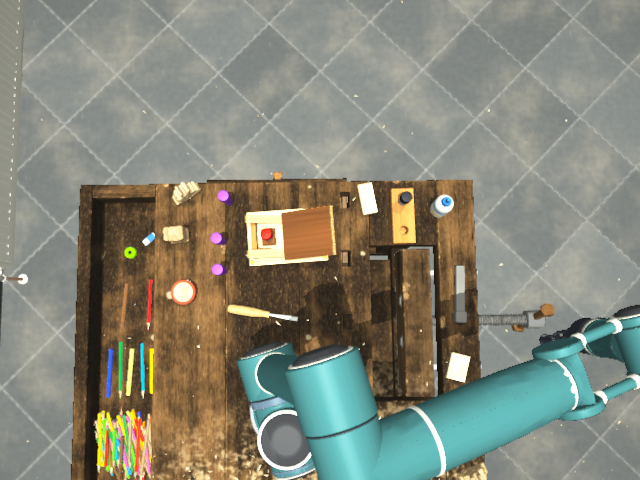

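View pics/side0.png

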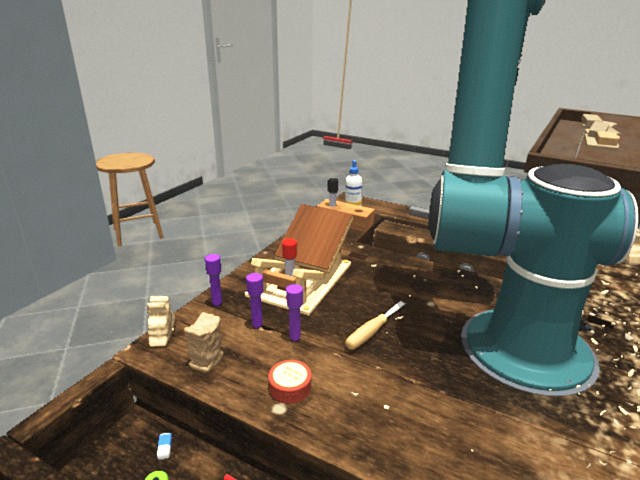

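The top view shows the cradle at about (290,235) px, with the red pin at (267,235) on bed B. The panel's dark back covers (285–335, 207–260), with its free edge to image right (−y). The rack is at (402,215), its free hole at (403,230) and the spare pin at (405,198). Purple decoys stand left of the cradle at x≈220 px.

```bash
cat > h.py <<'E'
import numpy as np,cv2
from scipy.spatial.transform import Rotation as R
def ray(s,u,v,st=None):
    f=240/np.tan(np.radians(s["fovy"])/2); x=(u-s["cx"])/f; y=(v-s["cy"])/f
    if "hand_eye" in s:
        r=np.hypot(x,y); k=np.sin(r)/max(r,1e-9); d=np.array([x*k,-y*k,-np.cos(r)])
        T=np.eye(4);T[:3,:3]=R.from_rotvec(st["orientation"]).as_matrix();T[:3,3]=st["tcp_pos"];T=T@s["hand_eye"]
    else: d=np.array([x,-y,-1]);T=s["world_from_camera"]
    return T[:3,3],T[:3,:3]@d
def plane(s,u,v,z,st=None):
    o,d=ray(s,u,v,st); return o+d*(z-o[2])/d[2]
def two(a,b):
    (o1,d1),(o2,d2)=a,b; t=np.linalg.lstsq(np.c_[d1,-d2],o2-o1,rcond=None)[0]
    p,q=o1+t[0]*d1,o2+t[1]*d2; return (p+q)/2,np.linalg.norm(p-q)
def red(px,box=None):
    h=cv2.cvtColor(px,cv2.COLOR_RGB2HSV); m=((h[...,0]<6)|(h[...,0]>174))&(h[...,1]>180)&(h[...,2]>70)
    m=m.astype(np.uint8)
    if box: z=np.zeros_like(m); z[box[1]:box[3],box[0]:box[2]]=1; m*=z
    return m
E
python3 - <<'E'
from h import *
t=dict(np.load("top0.npz")); s=dict(np.load("side0.npz"))
mt=red(t["pixels"],(240,200,300,270)); ms=red(s["pixels"],(270,230,310,265))
ct=np.argwhere(mt).mean(0)[::-1]; cs=np.argwhere(ms).mean(0)[::-1]
print(ct,cs,mt.sum(),ms.sum(), two(ray(t,*ct),ray(s,*cs)), plane(t,*ct,.115))
hs=cv2.cvtColor(t["pixels"],cv2.COLOR_RGB2HSV)
for p in [(310,235),(330,215),(260,215),(290,280),(403,231)]: print(p,hs[p[1],p[0]])
c=cv2.resize(t["pixels"][185:285,200:360],None,fx=5,fy=5,interpolation=cv2.INTER_CUBIC)
cv2.imwrite("pics/c1.png",c[...,::-1])
c=cv2.resize(s["pixels"][170:350,180:400],None,fx=3.3,fy=3.3,interpolation=cv2.INTER_CUBIC)
cv2.imwrite("pics/c2.png",c[...,::-1])
E
```

```text
[265.82926829 233.2804878 ] [289.12087912 247.87912088] 82 273 (array([0.47084005, 0.06180559, 0.10457496]), np.float64(0.002612751716321309)) [0.47089788 0.06151555 0.115     ]
(310, 235) [ 13 168 191]
(330, 215) [ 18 134 227]
(260, 215) [ 30  53 255]
(290, 280) [ 15 113  72]
(403, 231) [ 22 146 254]
```

View pics/c1.png

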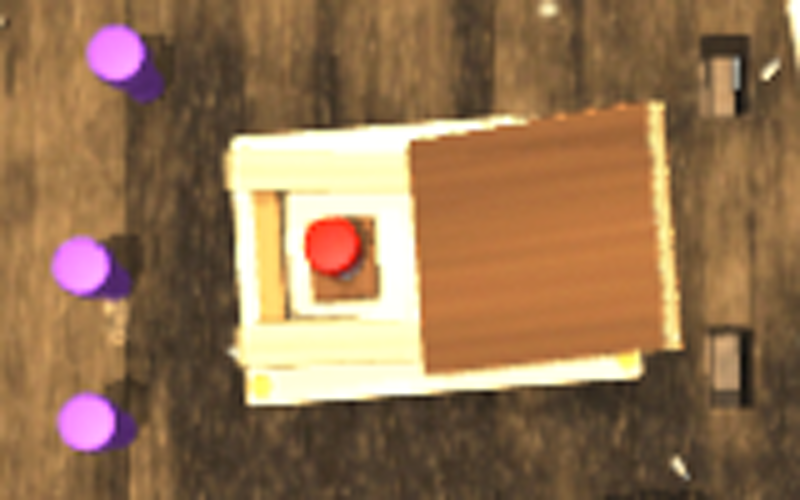

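Crop view: the panel's foot edge runs from (410,141) to (425,373) and its free back edge from (643,104) to (664,347). The pin knob is at (333,247), and the base is slightly yawed. Next I'll turn these into positions.

```bash
python3 - <<'E'
from h import *
from cell import bot
np.set_printoptions(precision=4,suppress=True)
t=dict(np.load("top0.npz")); s=dict(np.load("side0.npz"))
P=lambda X,Y,z: plane(t,200+X/5,185+Y/5,z)
f1,f2,e1,e2=P(410,141,.052),P(425,373,.052),P(643,104,.127),P(664,347,.127)
print("foot",f1,f2,np.linalg.norm(f1-f2),"free",e1,e2,np.linalg.norm(e1-e2))
y1=(f1-f2)[:2]+(e1-e2)[:2]; print("yaw of cradle y axis",np.degrees(np.arctan2(y1[1],y1[0])))
d=((e1+e2)/2-(f1+f2)/2)[:2]; print("len",np.linalg.norm(d),"yaw x",np.degrees(np.arctan2(d[1],d[0])))
print("foot mid",(f1+f2)/2)
for q in [(116,52),(82,265),(87,421)]: print("purple",P(*q,.105))
hs=cv2.cvtColor(t["pixels"],cv2.COLOR_RGB2HSV)
# rack
roi=t["pixels"][180:250,380:425]; h=hs[180:250,380:425]
m=((h[...,1]>120)&(h[...,2]>150)).astype(np.uint8)
c=max(cv2.findContours(m,0,2)[0],key=cv2.contourArea); r=cv2.minAreaRect(c); print("rack rect",r, [plane(t,*(p+[380,180]),.045) for p in cv2.boxPoints(r)], plane(t,r[0][0]+380,r[0][1]+180,.045))
k=(h[...,2]<70).astype(np.uint8); k[:10]=0
n,l,stt,ce=cv2.connectedComponentsWithStats(k)
for i in range(1,n):
    if stt[i,4]>8: print("dark",stt[i],ce[i]+[380,180],plane(t,*(ce[i]+[380,180]),.045),plane(t,*(ce[i]+[380,180]),.118))
st=bot.state(); print(R.from_rotvec(st["orientation"]).as_matrix())
w=bot.snapshot("wrist"); print(w["fovy"],w["hand_eye"])
E
```

```text
foot [0.5321 0.0227 0.052 ] [0.4053 0.0154 0.052 ] 0.12701110460915746 free [ 0.5393 -0.103   0.127 ] [ 0.4128 -0.1119  0.127 ] 0.12683137323258875
yaw of cradle y axis 3.660509859519746
len 0.12673412529834385 yaw x -86.665648600146
foot mid [0.4687 0.0191 0.052 ]
purple [0.5742 0.175  0.105 ]
purple [0.4612 0.1924 0.105 ]
purple [0.3793 0.1894 0.105 ]
rack rect ((22.892967224121094, 35.324283599853516), (55.47563934326172, 23.10152816772461), 87.70938873291016) [array([ 0.5988, -0.2749,  0.045 ]), array([ 0.6004, -0.3382,  0.045 ]), array([ 0.4476, -0.3396,  0.045 ]), array([ 0.4459, -0.2769,  0.045 ])] [ 0.5228 -0.3074  0.045 ]
dark [20 15  8  9 25] [402.16 199.84] [ 0.5656 -0.3066  0.045 ] [ 0.5538 -0.2954  0.118 ]
dark [ 3 17  2  7 10] [383.3 199.5] [ 0.5672 -0.255   0.045 ] [ 0.5554 -0.2463  0.118 ]
dark [41 32  4 15 35] [422.3714 219.4857] [ 0.5106 -0.3601  0.045 ] [ 0.5014 -0.3464  0.118 ]
dark [  0  56  45  14 154] [397.2143 246.1883] [ 0.4384 -0.2896  0.045 ] [ 0.4326 -0.2792  0.118 ]
[[ 0.9464  0.3229 -0.0006]
 [ 0.3229 -0.9464  0.002 ]
 [ 0.0001 -0.0021 -1.    ]]
65.70646984690485 [[-0.      0.9601  0.2797  0.0717]
 [ 1.      0.0002 -0.0008 -0.0009]
 [-0.0008  0.2797 -0.9601  0.03  ]
 [ 0.      0.      0.      1.    ]]
```

View pics/c2.png

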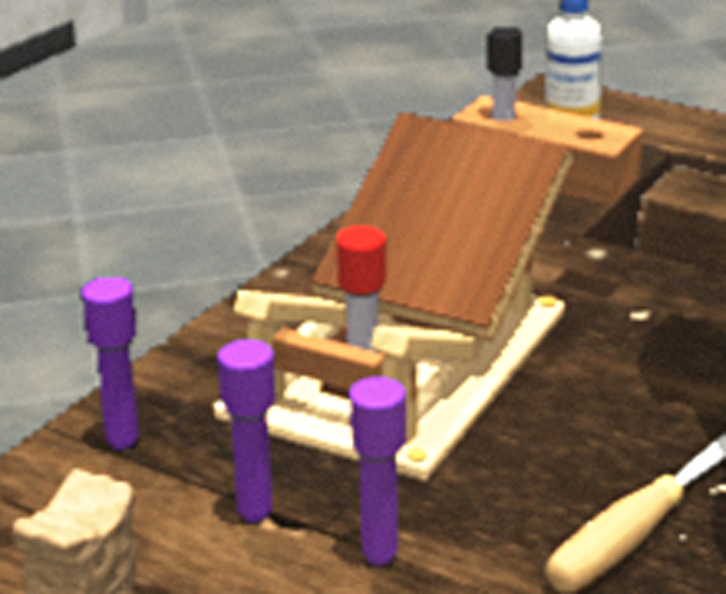

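Crop view of the side picture: the pin stands upright in bed B, with a brown crossbar behind it. The purple decoys stand just off the bed-B end. The rack's free hole is the one nearer the robot. The measurements agree with the given sizes:

| Item | Measured |
|---|---|
| Pin | ≈ (0.471, 0.0615) |
| Vee | ≈ (0.473, 0.012) |
| Cradle x axis yaw | ≈ −86.5° |
| Rack free hole | ≈ (0.483, −0.308) |

I'll go above the pin now.

```bash
python3 -m jog '0 0 .0931 .018 .05 0 100;0 0 .0931 .018 .05 0 100;0 0 .0931 .018 .05 0 100;0 0 .0931 .018 .05 0 100;0 0 .0931 .018 .05 0 100;0 0 .0931 .018 .05 0 100;0 0 .0931 .018 .05 0 100' && python3 -m jog '0 0 .0931 .018 .05 0 70;0 0 .0931 .018 .05 0 70;0 0 .0931 .018 .05 0 70;0 0 .0931 .018 .05 0 70;0 0 .0931 .018 .05 0 70;0 0 .0931 .018 .05 0 70;0 0 .0931 .018 .05 0 70;0 0 0 0 0 -.04 70;0 0 0 0 0 0 70'
cat > look.py <<'E'
import sys
from h import *
from cell import bot
np.set_printoptions(precision=4,suppress=True)
n=sys.argv[1]
st=bot.state(); w=bot.snapshot("wrist"); cv2.imwrite(f"pics/{n}.png",w["pixels"][...,::-1]); np.savez(n+".npz",**w,tcp_pos=st["tcp_pos"],orientation=st["orientation"])
M=R.from_rotvec(st["orientation"]).as_matrix(); print("t",st["time"],"j",st["joints"],"tcp",st["tcp_pos"],"y",M[:,1],"z",M[:,2],"F",st["wrist_force"])
m=red(w["pixels"]); k,l,a,c=cv2.connectedComponentsWithStats(m)
for i in range(1,k):
    if a[i,4]>150: print(a[i],c[i],plane(w,*c[i],.118,st))
E
python3 look.py w1
```

```text
time: 1.02
tcp_pos: [0.3441, -0.2871, 0.4045]
orientation: [2.77, 1.483, 0.0]
wrist_force: [1.2, 0.1, 0.5]
width: 0.0854
grip_force: 0.0
time: 2.15
tcp_pos: [0.4682, 0.0617, 0.3613]
orientation: [-2.147, -2.287, 0.009]
wrist_force: [-0.6, 0.3, -0.0]
width: 0.0594
grip_force: 0.0
t 2.15 j [ 0.0784 -0.0901  2.0693 -0.0001  1.1703  0.0154] tcp [0.4682 0.0617 0.3613] y [ 0.998   0.063  -0.0079] z [-0.0079 -0.0008 -1.    ] F [-0.6045  0.3237 -0.0499]
[ 306  217   45   56 1306] [326.2527 245.1194] [0.4687 0.0649 0.118 ]
```

View pics/w1.png

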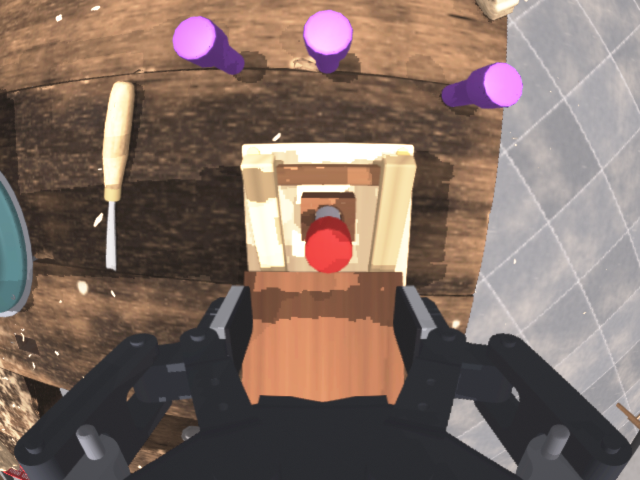

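The wrist view shows the red knob centred at about (328,250) px between the slats, so the pin is at about (0.469, 0.062), right under the tool. I'll go down and grip.

```bash
python3 -m jog '0 -.008 0 0 0 -.03 70;0 0 0 0 0 -.03 70;0 0 0 0 0 -.03 70;0 0 0 0 0 -.013 70;0 0 0 0 0 0 70;0 0 0 0 0 0 20;0 0 0 0 0 0 20;0 0 0 0 0 0 20;0 0 0 0 0 0 20;0 0 0 0 0 0 20' 50; python3 -m jog '0 0 0 0 0 .01 20;0 0 0 0 0 .015 20;0 0 0 0 0 .015 20;0 0 0 0 0 .02 20;0 0 0 0 0 .02 20;0 0 0 0 0 .02 20;0 0 0 0 0 .03 20;0 0 0 0 0 0 20'; python3 look.py w2
```

```text
time: 3.45
tcp_pos: [0.4704, 0.0612, 0.2634]
orientation: [2.147, 2.284, 0.01]
wrist_force: [-2.1, -0.6, 6.5]
width: 0.0287
grip_force: 48.7
time: 4.45
tcp_pos: [0.4711, 0.0613, 0.3955]
orientation: [2.145, 2.281, 0.017]
wrist_force: [-1.3, -0.9, -0.0]
width: 0.0284
grip_force: 49.2
t 4.45 j [ 0.0772 -0.1204  2.0315 -0.0006  1.2154  0.0159] tcp [0.4711 0.0613 0.3955] y [0.998  0.0614 0.0152] z [ 0.0152  0.0006 -0.9999] F [-1.262  -0.8607 -0.0453]
[ 284  270   78   98 6058] [322.3338 320.0556] [ 0.4797 -0.0062  0.118 ]
```

```bash
python3 -m jog '0 .008 0 0 0 .03 20;0 0 0 0.002 -.053 0 20;0 0 0 0.002 -.053 0 20;0 0 0 0.002 -.053 0 20;0 0 0 0.002 -.053 0 20;0 0 0 0.002 -.053 0 20;0 0 0 0.002 -.053 0 20;0 0 0 0 -.051 0 20;0 0 0 0 0 0 20;0 0 0 0 0 0 20'; python3 look.py w3
```

```text
time: 5.75
tcp_pos: [0.4816, -0.3076, 0.4202]
orientation: [-2.151, -2.286, -0.0]
wrist_force: [0.1, 0.4, -0.7]
width: 0.0288
grip_force: 49.3
t 5.75 j [-0.6122  0.0601  1.8101  0.0006  1.2743 -0.6729] tcp [ 0.4816 -0.3076  0.4202] y [ 0.9982  0.0606 -0.0019] z [-0.0021  0.0021 -1.    ] F [ 0.0862  0.3736 -0.7455]
[ 284  270   79   98 5985] [322.3358 319.9235] [ 0.4861 -0.3883  0.118 ]
```

View pics/w3.png

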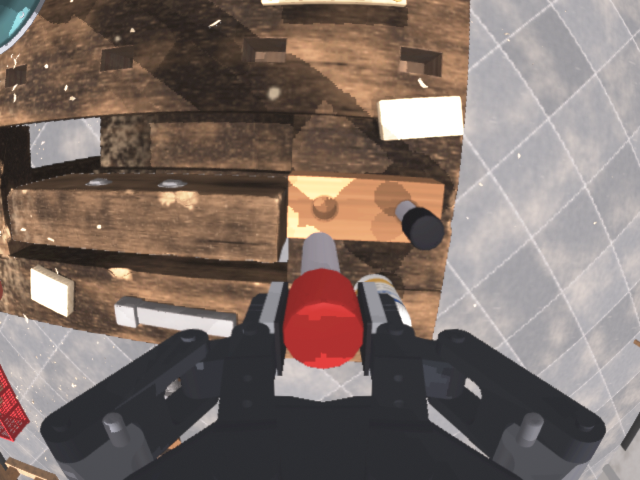

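The wrist view shows the rack's free hole at (325,205) px, with the held pin's tip just below it at (320,240).

```bash
python3 - <<'E'
from h import *
np.set_printoptions(precision=4,suppress=True)
w=dict(np.load("w3.npz")); h=cv2.cvtColor(w["pixels"],cv2.COLOR_RGB2HSV)
roi=h[190:222,308:345]; print(roi[::4,::4,2])
m=(roi[...,2]<170).astype(np.uint8); k,l,a,c=cv2.connectedComponentsWithStats(m)
for i in range(1,k):
  if a[i,4]>40: print(a[i],c[i]+[308,190])
cs=[(325,206)]+[(289,177),(288,240),(444,183),(442,241)]
for p in cs: print(p,plane(w,*p,.045,w))
E
```

```text
[[255 255 255 255 255 255 255 255 255 215]
 [255 255 255 255 255 255 255 255 225 224]
 [225 255 233 231 212 228 244 223 223 223]
 [203 187 234 234 198 161 160 163 204 204]
 [219 177 197 198 194 165 163 148 219 219]
 [218 183 144 191 193 160 131 151 221 221]
 [218 201 139 141 139 132 129 179 220 220]
 [225 224 207 152 141 146 174 221 222 221]]
[  5   9  24  21 287] [326.6829 210.1603]
(325, 206) [ 0.4836 -0.3072  0.045 ]
(289, 177) [ 0.4482 -0.2814  0.045 ]
(288, 240) [ 0.4497 -0.343   0.045 ]
(444, 183) [ 0.5973 -0.2764  0.045 ]
(442, 241) [ 0.6035 -0.3349  0.045 ]
```

```bash
python3 -m jog '0 0 0 .002 -.0007 -.04 20;0 0 0 0 0 -.04 20;0 0 0 0 0 -.03 20;0 0 0 0 0 0 20;0 0 0 0 0 0 20'; python3 -m jog '0 0 0 0 0 -.008 20;0 0 0 0 0 -.008 20;0 0 0 0 0 -.006 20;0 0 0 0 0 -.006 20;0 0 0 0 0 0 20'
```

```text
time: 6.42
tcp_pos: [0.4846, -0.308, 0.313]
orientation: [2.15, 2.289, 0.0]
wrist_force: [0.7, 0.0, -0.2]
width: 0.0285
grip_force: 49.3
time: 7.05
tcp_pos: [0.4838, -0.3085, 0.283]
orientation: [-2.152, -2.288, 0.0]
wrist_force: [-0.4, 0.8, -1.3]
width: 0.0288
grip_force: 49.2
```

```bash
python3 -m jog '0 0 0 0 0 -.007 20;0 0 0 0 0 -.007 20;0 0 0 0 0 -.004 20;0 0 0 0 0 0 20;0 0 0 0 0 0 52;0 0 0 0 0 0 52;0 0 0 0 0 0 52;0 0 0 0 0 .02 52;0 0 0 0 0 .04 52;0 0 0 0 0 .05 52'; python3 -m jog '0 0 0 0 0 0 52'; python3 look.py w4
```

```text
time: 8.3
tcp_pos: [0.4836, -0.3083, 0.3772]
orientation: [-2.151, -2.288, 0.0]
wrist_force: [0.2, -0.7, -0.2]
width: 0.0444
grip_force: 0.0
time: 8.43
tcp_pos: [0.4856, -0.3097, 0.3832]
orientation: [2.144, 2.28, 0.003]
wrist_force: [0.8, -0.1, 0.4]
width: 0.0444
grip_force: 0.0
t 8.425 j [-0.6109  0.0884  1.849   0.      1.1918 -0.6723] tcp [ 0.4856 -0.3097  0.3832] y [0.9981 0.0614 0.0097] z [ 0.0101 -0.0071 -0.9999] F [ 0.7576 -0.1088  0.4188]
[291 205  43  50 796] [310.3342 228.6759] [ 0.4802 -0.3046  0.118 ]
```

```bash
python3 -m jog '0 0 -.157 .003 .005 0.01 65;0 0 -.157 .003 .005 0 65;0 0 -.157 .003 .005 0 65;0 0 -.157 .003 .005 0 65;0 0 -.157 .003 .005 0 65;0 0 -.157 .003 .005 0 65;0 0 -.157 .003 .005 0 65;0 0 -.157 .003 .005 0 65;0 0 -.157 .003 .005 0 65;0 0 -.157 .003 .005 0 65'; python3 -m jog '.14 .0085 0 0 0 -.01 65;.14 .0085 0 0 0 -.01 65;.14 .0085 0 0 0 -.01 65;.14 .0085 0 0 0 -.01 65;.138 .0085 0 0 0 -.01 65;0 0 0 0 0 0 65;0 0 0 0 0 0 65'
cat > rel.py <<'E'
from h import *
from cell import bot
np.set_printoptions(precision=4,suppress=True)
st=bot.state(); M=R.from_rotvec(st["orientation"]).as_matrix()
c=np.array([.061,-.998,0]);v=np.array([.473,.012,0]); y=np.array([.998,.061,0])
p=st["tcp_pos"]-v; print("t",st["time"],"cradle xyz mm",1000*np.array([p@c,p@y,p[2]]),"tilt",np.degrees(np.arctan2(-M[:,2]@c,-M[2,2])),"z.y",M[:,2]@y,"y",M[:,1],"j",st["joints"],"F",st["wrist_force"],"w",st["width"])
E
python3 rel.py
```

```text
time: 9.72
tcp_pos: [0.5135, -0.2581, 0.3846]
orientation: [-3.139, -0.089, 0.003]
wrist_force: [0.2, -0.3, 0.4]
width: 0.0557
grip_force: 0.0
time: 10.6
tcp_pos: [0.5139, -0.2585, 0.3355]
orientation: [-2.443, -0.076, 0.027]
wrist_force: [0.2, 1.0, -1.0]
width: 0.0557
grip_force: 0.0
t 10.6 cradle xyz mm [272.4879  24.2913 335.5096] tilt 39.955587438388406 z.y -0.0002673567679588727 y [ 0.0476 -0.765  -0.6422] j [-0.6571  0.2834  1.7907  0.5046  1.5715  0.7196] F [ 0.2275  1.0217 -0.9733] w 0.0557063246654303
```

```bash
python3 -m jog '0 0 0 0 0.001 -.021 65;0 0 0 0 0 -.021 65;0 0 0 -.0006 .0102 -.0122 65;0 0 0 -.0006 .0102 -.0122 65;0 0 0 -.0006 .0102 -.0122 65;0 0 0 -.0006 .0102 -.0122 65;0 0 0 -.0006 .0102 -.0122 65;0 0 0 0 0 0 65'; python3 rel.py; python3 - <<'E'
from cell import bot
import cv2
s=bot.snapshot("side"); cv2.imwrite("pics/s2.png",cv2.resize(s["pixels"][150:350,180:400],None,fx=3,fy=3,interpolation=2)[...,::-1])
E
```

```text
time: 11.6
tcp_pos: [0.5104, -0.2054, 0.2314]
orientation: [-2.44, -0.076, 0.03]
wrist_force: [-0.9, -0.3, -0.4]
width: 0.0556
grip_force: 0.0
t 11.6 cradle xyz mm [219.2167  24.0184 231.4236] tilt 40.14952480989465 z.y -0.0021234801882032235 y [ 0.0472 -0.7629 -0.6448] j [-0.5913  0.3515  1.924   0.5483  1.3739  0.6652] F [-0.8527 -0.337  -0.3518] w 0.05558094337356282
```

View pics/s2.png

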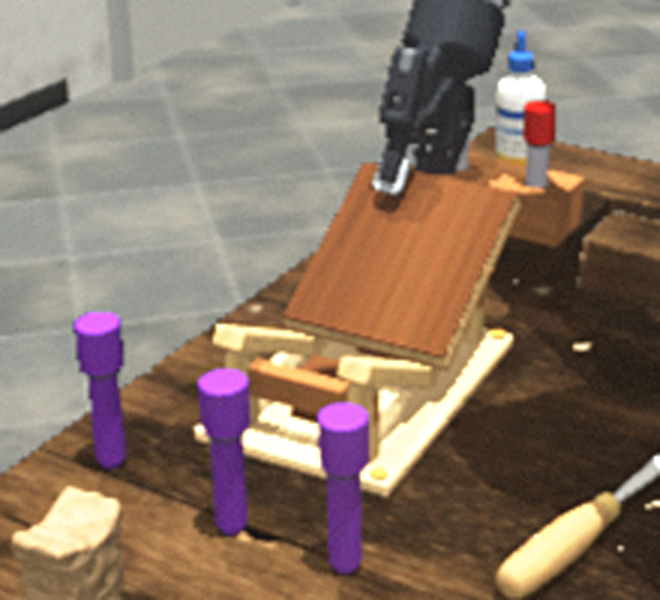

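The side view shows the upper finger over the panel's free edge at about (390,185) px, no contact force, and the pin parked in the rack. I'll work out the arc.

```bash
python3 - <<'E'
import numpy as np
np.set_printoptions(precision=4,suppress=True)
c=np.array([.061,-.998])
def C(a):
    p=a*2/3; s=lambda q:np.sin(np.radians(q)); k=lambda q:np.cos(np.radians(q))
    fx=-5*a/60; fz=40.8+2.9*abs(a)/60
    return np.array([fx+150*s(a)+148*s(p), fz+150*k(a)+148*k(p)])
A=[60-6*i for i in range(21)]
for a,b in zip(A,A[1:]):
    d=(C(b)-C(a))/2000; print(a,b,C(b),"per half row",np.r_[d[0]*c,d[1]])
E
python3 -m jog '0 0 0 0 0 0 45;0 0 0 0 0 0 45;0 0 0 0 0 0 45;0 0 0 0 0 0 45'
```

```text
60 54 [203.8448 251.3123] per half row [-0.0005  0.0081  0.0096]
54 48 [185.8998 269.0007] per half row [-0.0005  0.009   0.0088]
48 42 [166.3514 284.978 ] per half row [-0.0006  0.0098  0.008 ]
42 36 [145.3648 299.0973] per half row [-0.0006  0.0105  0.0071]
36 30 [123.119  311.2283] per half row [-0.0007  0.0111  0.0061]
30 24 [ 99.8048 321.2585] per half row [-0.0007  0.0116  0.005 ]
24 18 [ 75.6235 329.0943] per half row [-0.0007  0.0121  0.0039]
18 12 [ 50.7844 334.6618] per half row [-0.0008  0.0124  0.0028]
12 6 [ 25.5032 337.9078] per half row [-0.0008  0.0126  0.0016]
6 0 [  0.  338.8] per half row [-0.0008  0.0127  0.0004]
0 -6 [-25.5032 337.9078] per half row [-0.0008  0.0127 -0.0004]
-6 -12 [-50.7844 334.6618] per half row [-0.0008  0.0126 -0.0016]
-12 -18 [-75.6235 329.0943] per half row [-0.0008  0.0124 -0.0028]
-18 -24 [-99.8048 321.2585] per half row [-0.0007  0.0121 -0.0039]
-24 -30 [-123.119   311.2283] per half row [-0.0007  0.0116 -0.005 ]
-30 -36 [-145.3648  299.0973] per half row [-0.0007  0.0111 -0.0061]
-36 -42 [-166.3514  284.978 ] per half row [-0.0006  0.0105 -0.0071]
-42 -48 [-185.8998  269.0007] per half row [-0.0006  0.0098 -0.008 ]
-48 -54 [-203.8448  251.3123] per half row [-0.0005  0.009  -0.0088]
-54 -60 [-220.0364  232.0746] per half row [-0.0005  0.0081 -0.0096]
time: 12.15
tcp_pos: [0.511, -0.2067, 0.2328]
orientation: [-2.442, -0.076, 0.026]
wrist_force: [0.4, -0.3, -0.4]
width: 0.0387
grip_force: 0.0
```

```bash
python3 -m jog '-.0348 -.0021 0 -.0005 .0081 .0096 45;-.0348 -.0021 0 -.0005 .0081 .0096 45;-.0348 -.0021 0 -.0005 .009 .0088 45;-.0348 -.0021 0 -.0005 .009 .0088 45;-.0348 -.0021 0 -.0006 .0098 .008 45;-.0348 -.0021 0 -.0006 .0098 .008 45;-.0348 -.0021 0 -.0006 .0105 .0071 45;-.0348 -.0021 0 -.0006 .0105 .0071 45'; python3 rel.py;python3 -m jog '-.0348 -.0021 0 -.0007 .0111 .0061 45;-.0348 -.0021 0 -.0007 .0111 .0061 45;-.0348 -.0021 0 -.0007 .0116 .005 45;-.0348 -.0021 0 -.0007 .0116 .005 45'; python3 rel.py; python3 - <<'E'
from cell import bot
import cv2
s=bot.snapshot("side"); cv2.imwrite("pics/s3.png",cv2.resize(s["pixels"][130:350,180:400],None,fx=2.7,fy=2.7,interpolation=2)[...,::-1])
E
```

```text
time: 13.15
tcp_pos: [0.5065, -0.131, 0.3002]
orientation: [-2.722, -0.085, 0.017]
wrist_force: [0.2, 0.4, 0.1]
width: 0.0383
grip_force: 0.3
t 13.15 cradle xyz mm [144.7324  24.6919 300.1504] tilt 23.95964425505191 z.y 3.972291767107313e-05 y [ 0.0568 -0.912  -0.4061] j [-0.4213  0.1337  1.9926  0.3898  1.2431  0.9179] F [0.1697 0.3732 0.1397] w 0.03831915969429929
time: 13.65
tcp_pos: [0.5037, -0.0856, 0.3224]
orientation: [-2.862, -0.089, 0.012]
wrist_force: [-0.1, -1.8, 0.1]
width: 0.0381
grip_force: 0.6
t 13.65 cradle xyz mm [ 99.2795  24.6462 322.3822] tilt 15.971208285684293 z.y 0.00023222737419250486 y [ 0.0597 -0.9595 -0.2752] j [-0.3052  0.0533  2.0184  0.281   1.186   1.0822] F [-0.0757 -1.7884  0.0997] w 0.03805313486878165
```

View pics/s3.png

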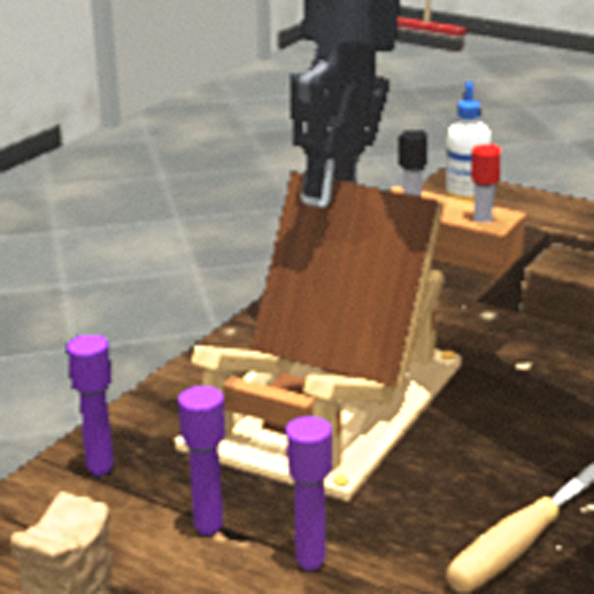

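The panel is upright-ish, its foot still in the vee, caged by the fingers at about (318,190) px. Continuing the arc.

```bash
python3 -m jog '-.0348 -.0021 0 -.0007 .0121 .0039 45;-.0348 -.0021 0 -.0007 .0121 .0039 45;-.0348 -.0021 0 -.0008 .0124 .0028 45;-.0348 -.0021 0 -.0008 .0124 .0028 45;-.0348 -.0021 0 -.0008 .0126 .0016 45;-.0348 -.0021 0 -.0008 .0126 .0016 45;-.0348 -.0021 0 -.0008 .0127 .0004 45;-.0348 -.0021 0 -.0008 .0127 .0004 45'; python3 rel.py; python3 -m jog '-.0348 -.0021 0 -.0008 .0127 -.0004 45;-.0348 -.0021 0 -.0008 .0127 -.0004 45;-.0348 -.0021 0 -.0008 .0126 -.0016 45;-.0348 -.0021 0 -.0008 .0126 -.0016 45;-.0348 -.0021 0 -.0008 .0124 -.0028 45;-.0348 -.0021 0 -.0008 .0124 -.0028 45;-.0348 -.0021 0 -.0007 .0121 -.0039 45;-.0348 -.0021 0 -.0007 .0121 -.0039 45'; python3 rel.py; python3 - <<'E'
from cell import bot
import cv2
s=bot.snapshot("side"); cv2.imwrite("pics/s4.png",cv2.resize(s["pixels"][130:350,180:400],None,fx=2.7,fy=2.7,interpolation=2)[...,::-1])
E
```

```text
time: 14.7
tcp_pos: [0.4975, 0.0138, 0.3395]
orientation: [-3.139, -0.097, -0.0]
wrist_force: [0.2, -1.1, 0.3]
width: 0.0385
grip_force: 0.2
t 14.7 cradle xyz mm [ -0.2976  24.5343 339.5236] tilt 0.05126240575856042 z.y 0.0001932307961308993 y [ 0.0619 -0.9981 -0.0009] j [-0.0227 -0.0216  2.047   0.001   1.1161  1.4858] F [ 0.2122 -1.0501  0.2858] w 0.03847068896029592
time: 15.7
tcp_pos: [0.4911, 0.1135, 0.3217]
orientation: [2.863, 0.088, 0.011]
wrist_force: [-0.1, 0.5, -0.2]
width: 0.0386
grip_force: 0.2
t 15.7 cradle xyz mm [-100.2273   24.2692  321.7474] tilt -15.893818567794614 z.y -0.0004971461366108674 y [ 0.0595 -0.9599  0.2739] j [ 0.2704  0.0355  2.0382 -0.2985  1.1448  1.914 ] F [-0.0919  0.454  -0.1884] w 0.03857769166807108
```

View pics/s4.png

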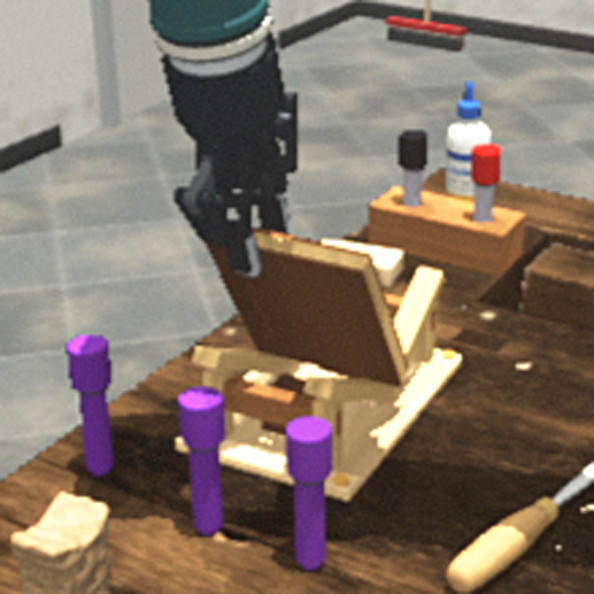

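```bash
python3 - <<'E'
import numpy as np
np.set_printoptions(precision=4,suppress=True)
c=np.array([.061,-.998]); s=lambda q:np.sin(np.radians(q)); k=lambda q:np.cos(np.radians(q))
def C(i):
    a=-24-3*i; p=-16-14/12*i
    return np.array([5*-a/60+150*s(a)+148*s(p), 40.8-2.9*a/60+150*k(a)+148*k(p)])
for i in range(0,12,2):
    d=(C(i+2)-C(i))/2000; print(i,C(i+2),np.r_[d[0]*c,d[1]])
print(C(0))
E
```

```text
0 [-119.0526  312.6417] [-0.0006  0.0096 -0.0043]
2 [-137.4015  302.3687] [-0.0006  0.0092 -0.0051]
4 [-154.6978  290.5364] [-0.0005  0.0086 -0.0059]
6 [-170.7985  277.257 ] [-0.0005  0.008  -0.0066]
8 [-185.5729  262.656 ] [-0.0005  0.0074 -0.0073]
10 [-198.9038  246.8718] [-0.0004  0.0067 -0.0079]
[-99.8048 321.2585]
```

```bash
python3 -m jog '-.0204 -.0012 0 0 .0096 -.0043 46;-.0204 -.0012 0 0 .0096 -.0043 46;-.0204 -.0012 0 0 .0092 -.0051 47;-.0204 -.0012 0 0 .0092 -.0051 47;-.0204 -.0012 0 0 .0086 -.0059 48;-.0204 -.0012 0 0 .0086 -.0059 48;-.0204 -.0012 0 -.0005 .008 -.0066 50;-.0204 -.0012 0 -.0005 .008 -.0066 50'; python3 rel.py;  python3 -m jog '-.0204 -.0012 0 -.0005 .0074 -.0073 52;-.0204 -.0012 0 -.0005 .0074 -.0073 52;-.0204 -.0012 0 -.0004 .0067 -.0079 52;-.0204 -.0012 0 -.0004 .0067 -.0079 52;0 0 0 0 0 0 52'; python3 rel.py
```

```text
time: 16.75
tcp_pos: [0.4904, 0.1842, 0.2776]
orientation: [2.699, 0.084, 0.017]
wrist_force: [0.3, 0.4, -1.3]
width: 0.0426
grip_force: 0.4
t 16.75 cradle xyz mm [-170.8148   27.8468  277.5825] tilt -25.30368275811791 z.y -0.0006777691363423407 y [ 0.0563 -0.9023  0.4275] j [ 0.4438  0.1648  2.0079 -0.4427  1.1813  2.1669] F [ 0.3482  0.3602 -1.2537] w 0.04263811650986118
time: 17.38
tcp_pos: [0.4888, 0.2117, 0.2485]
orientation: [2.613, 0.082, 0.019]
wrist_force: [-2.7, -3.7, 6.9]
width: 0.0444
grip_force: 4.0
t 17.375 cradle xyz mm [-198.3471   27.919   248.4643] tilt -30.22652395337199 z.y -0.0013856812924703148 y [ 0.0546 -0.8623  0.5035] j [ 0.5104  0.2426  1.9916 -0.5066  1.2039  2.2751] F [-2.6654 -3.6631  6.945 ] w 0.04441357795887626
```

```bash
python3 -m jog '0 0 0 0 0 0 60;0 0 0 0 0 0 64'; python3 rel.py; python3 -m jog '0 0 0 -.0003 .005 .0087 64;0 0 0 -.0003 .005 .0087 64;0 0 0 -.0006 .01 .0173 64;0 0 0 -.0006 .01 .0173 64;0 0 0 -.0006 .01 .0173 64;0 0 0 0 0 .05 64;0 0 0 0 0 .05 64'; python3 rel.py
```

```text
time: 17.62
tcp_pos: [0.4885, 0.212, 0.2474]
orientation: [2.618, 0.081, 0.019]
wrist_force: [-0.5, -0.1, 0.4]
width: 0.0548
grip_force: 0.0
t 17.625 cradle xyz mm [-198.6405   27.6881  247.3898] tilt -29.907865831494206 z.y -0.0011202420405977734 y [ 0.0541 -0.8651  0.4987] j [ 0.5097  0.2425  1.993  -0.5027  1.1987  2.2743] F [-0.4872 -0.1315  0.371 ] w 0.05476250957499839
time: 18.5
tcp_pos: [0.4858, 0.2524, 0.4189]
orientation: [2.618, 0.082, 0.019]
wrist_force: [0.6, 0.5, 0.1]
width: 0.055
grip_force: 0.0
t 18.5 cradle xyz mm [-239.1761   27.4339  418.9295] tilt -29.91583560689971 z.y -0.0010862519076944444 y [ 0.055  -0.865   0.4988] j [ 0.5722  0.1071  1.805  -0.4503  1.5114  2.1721] F [0.5941 0.4859 0.0635] w 0.054956934410690696
```

```bash
python3 -m jog '.1305 .008 0 0 -.04 0.01 52;.1305 .008 0 0 -.04 0 52;.1305 .008 0 0 -.04 0 52;.1305 .008 0 0 -.04 0 52'; python3 -m jog '0 0 .157 0 -.04 0 52;0 0 .157 0 -.04 0 52;0 0 .157 0 -.04 0 52;0 0 .157 0 -.04 0 52;0 0 .157 0 -.04 0 52;0 0 .157 0 -.04 0 52;0 0 .157 0 -.04 0 52;0 0 .157 0 -.04 0 52;0 0 .157 0 -.04 0 52;0 0 .157 0 -.04 0 52'; python3 -m jog '0 0 0 0 0 0 52;0 0 0 0 0 0 52'; python3 look.py w5;python3 rel.py
python3 - <<'E'
from h import *
from cell import bot
t=bot.snapshot("top"); np.savez("top1.npz",**t)
s=bot.snapshot("side"); np.savez("side1.npz",**s)
a=cv2.resize(t["pixels"][180:280,200:360],None,fx=5,fy=5,interpolation=2)
b=cv2.resize(s["pixels"][180:340,180:400],None,fx=1.8,fy=1.8,interpolation=2)
o=np.zeros((600,800,3),np.uint8); 
a=cv2.resize(t["pixels"][195:280,230:350],None,fx=4,fy=4,interpolation=2); o[:340,:480]=a
o[310:598,400:796]=b; o[345:585,0:320]=cv2.resize(np.load("w5.npz")["pixels"],(320,240))
cv2.imwrite("pics/f1.png",o[...,::-1])
E
```

```text
time: 19.0
tcp_pos: [0.4859, 0.0913, 0.4286]
orientation: [-3.135, -0.1, -0.002]
wrist_force: [-0.6, -0.6, -0.0]
width: 0.0444
grip_force: 0.0
time: 20.25
tcp_pos: [0.4863, -0.3091, 0.4282]
orientation: [2.145, 2.294, -0.002]
wrist_force: [-0.2, 1.0, 0.5]
width: 0.0442
grip_force: 0.0
time: 20.5
tcp_pos: [0.4863, -0.3076, 0.4274]
orientation: [-2.153, -2.287, 0.001]
wrist_force: [-0.1, -0.5, -0.2]
width: 0.0443
grip_force: 0.0
t 20.5 j [-0.6071  0.0628  1.794  -0.0009  1.2851 -0.6671] tcp [ 0.4863 -0.3076  0.4274] y [ 0.9982  0.0602 -0.0008] z [-0.0008 -0.0005 -1.    ] F [-0.1484 -0.5491 -0.2058]
[299 199  36  42 496] [314.0685 220.9476] [ 0.4798 -0.3067  0.118 ]
t 20.55 cradle xyz mm [319.3984  -6.2058 427.3599] tilt -0.03351131688023335 z.y -0.0007517979384752436 y [ 0.9981  0.0612 -0.0008] j [-0.6065  0.0624  1.7945 -0.001   1.2849 -0.6674] F [ 0.4234  0.8689 -0.7042] w 0.04413603752267954
```

View pics/f1.png

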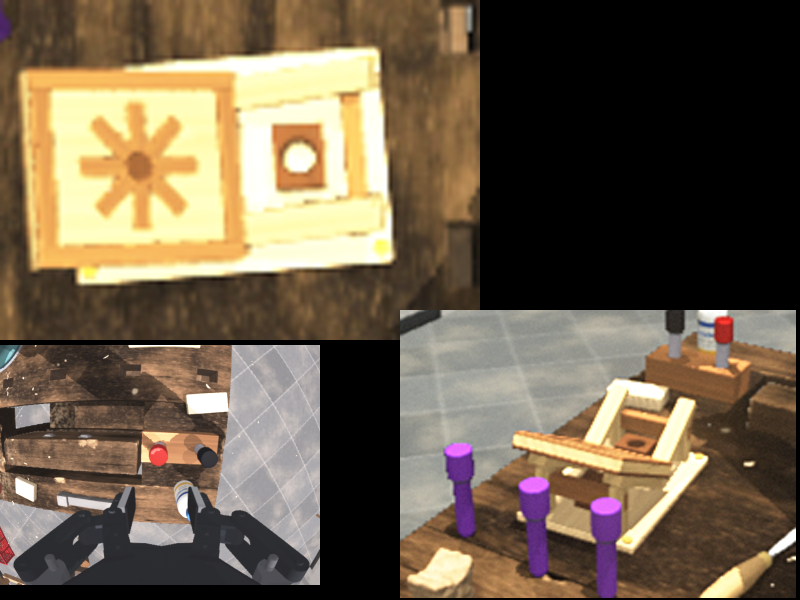

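The composite shows the panel carved face up on bed B, at about (20–245, 72–270) in the top crop. The socket of bed A is open at (299,156) and the pin stands in the rack. I'll check the placing numerically.

```bash
python3 - <<'E'
from h import *
np.set_printoptions(precision=1,suppress=True)
t=dict(np.load("top1.npz")); w=dict(np.load("w5.npz"))
c=np.array([.061,-.998,0]);v=np.array([.473,.012,0]); y=np.array([.998,.061,0])
def cr(X,Y,z):
    p=plane(t,230+X/4,195+Y/4,z); q=p-v; return 1000*np.array([q@c,q@y,z])
print("panel free",cr(20,72,.127),cr(33,270,.127),"foot",cr(235,72,.052),cr(245,252,.052))
print("initial foot/free y refs: +-64ish")
print("block A",cr(274,124,.042),cr(324,124,.042),cr(276,191,.042),cr(324,188,.042),"hole",cr(299,156,.042))
print("base corners",cr(82,285,.01),cr(392,262,.01),cr(380,48,.01))
p=plane(t,230+299/4,195+156/4,.042);np.set_printoptions(precision=4);print(p)
m=red(t["pixels"],(390,215,420,245)); ct=np.argwhere(m).mean(0)[::-1]; print("red",ct,plane(t,*ct,.115))
E
```

```text
panel free [-125.1   58.4  127. ] [-124.3  -70.6  127. ] foot [11.3 58.8 52. ] [  9.6 -64.3  52. ]
initial foot/free y refs: +-64ish
block A [35.1 22.4 42. ] [69.2 19.8 42. ] [ 33.2 -23.7  42. ] [ 66. -24.  42.] hole [50.6 -0.9 42. ]
base corners [-106.6  -76.2   10. ] [109.2 -76.1  10. ] [112.2  74.2  10. ]
[ 0.4752 -0.0385  0.042 ]
red [407.0707 227.5354] [ 0.4812 -0.3066  0.115 ]
```

```bash
python3 -m jog '0 0 0 -.003 0 -.05 56;0 0 0 0 0 -.05 56;0 0 0 0 0 -.03 56;0 0 0 0 0 -.02 56;0 0 0 0 0 -.013 56;0 0 0 0 0 0 56;0 0 0 0 0 0 20;0 0 0 0 0 0 20;0 0 0 0 0 0 20;0 0 0 0 0 0 20' 50; python3 -m jog '0 0 0 0 0 0 20;0 0 0 0 0 .02 20;0 0 0 0 0 .02 20;0 0 0 0 0 .02 20;0 0 0 0 0 .03 20;0 0 0 0 0 .03 20;0 0 0 0 0 0 20'; python3 rel.py
```

```text
time: 21.9
tcp_pos: [0.4837, -0.3086, 0.2655]
orientation: [2.15, 2.286, -0.002]
wrist_force: [-0.2, 0.0, 6.7]
width: 0.0287
grip_force: 49.4
time: 22.78
tcp_pos: [0.484, -0.3086, 0.3885]
orientation: [2.147, 2.283, -0.001]
wrist_force: [0.4, 0.1, -0.7]
width: 0.0286
grip_force: 50.3
t 22.775 cradle xyz mm [320.6674  -8.6131 388.5016] tilt -0.31788780723078947 z.y 0.004717427154914575 y [0.9981 0.0615 0.0047] j [-0.6107  0.0826  1.8453 -0.0015  1.2065 -0.6717] F [ 0.4148  0.1172 -0.6852] w 0.028567654138938185
```

```bash
python3 -m jog '0 0 0 -.0016 .054 0 20;0 0 0 -.0016 .054 0 20;0 0 0 -.0016 .054 0 20;0 0 0 -.0016 .054 0 20;0 0 0 -.0016 .054 0 20;0 0 0 0 0 -.03 20;0 0 0 0 0 -.03 20;0 0 0 0 0 0 20;0 0 0 0 0 0 20'; python3 look.py w6; python3 - <<'E'
from h import *
np.set_printoptions(precision=1,suppress=True)
w=dict(np.load("w6.npz")); h=cv2.cvtColor(w["pixels"],cv2.COLOR_RGB2HSV)
c=np.array([.061,-.998,0]);v=np.array([.473,.012,0]); y=np.array([.998,.061,0])
# brown border of panel -> outline; steel tip
m=((h[...,1]>75)&(h[...,2]>150)).astype(np.uint8); m[250:]=0
ct=max(cv2.findContours(cv2.morphologyEx(m,cv2.MORPH_CLOSE,np.ones((5,5))),0,2)[0],key=cv2.contourArea)
print(cv2.contourArea(ct)); q=cv2.approxPolyDP(cv2.convexHull(ct),8,True)[:,0]
for p in q:
    for z in (.127,.052):
        r=plane(w,*p,z,w)-v; print(p,z,1000*np.array([r@c,r@y]))
E
```

```text
time: 23.9
tcp_pos: [0.4753, -0.0383, 0.3244]
orientation: [2.152, 2.288, -0.002]
wrist_force: [-0.7, 0.1, -0.5]
width: 0.0287
grip_force: 50.3
t 23.9 j [-0.1321 -0.0476  2.1019 -0.0015  1.0879 -0.1927] tcp [ 0.4753 -0.0383  0.3244] y [ 0.9981  0.0612 -0.0009] z [-0.0008 -0.0012 -1.    ] F [-0.7093  0.1301 -0.545 ]
[ 284  268   79   97 6117] [322.4005 317.0188] [ 0.477  -0.0642  0.118 ]
26923.5
[443   0] 0.127 [-86.1  55.2]
[443   0] 0.052 [-114.9   80.2]
[420 152] 0.127 [-12.1  44. ]
[420 152] 0.052 [-7.7 63.9]
[275 155] 0.127 [-10. -22.]
[275 155] 0.052 [ -4.7 -31.7]
[213 131] 0.127 [-22.  -50.7]
[213 131] 0.052 [-22.1 -73.2]
[191   0] 0.127 [-86.9 -62.1]
[191   0] 0.052 [-116.1  -89.7]
```

```bash
python3 -m jog '0 0 0 .0007 -.0003 -.015 20;0 0 0 0 0 -.008 20;0 0 0 0 0 -.006 20;0 0 0 0 0 -.006 20;0 0 0 0 0 0 20'; python3 rel.py
```

```text
time: 24.58
tcp_pos: [0.4761, -0.0385, 0.2887]
orientation: [2.152, 2.288, -0.001]
wrist_force: [2.1, -0.1, -1.2]
width: 0.0287
grip_force: 50.0
t 24.575 cradle xyz mm [ 50.5448   0.0622 288.6712] tilt -0.07113175439540495 z.y -5.0265259873893584e-05 y [ 0.9981  0.0614 -0.0001] j [-0.1323 -0.0052  2.1336 -0.0014  1.0129 -0.193 ] F [ 2.1265 -0.0663 -1.2098] w 0.02867412782948954
```

```bash
python3 -m jog '0 0 0 .0004 0 -.007 20;0 0 0 0 0 -.006 20;0 0 0 0 0 -.005 20;0 0 0 0 0 -.004 20;0 0 0 0 0 -.002 20;0 0 0 0 0 0 20'; python3 rel.py
```

```text
time: 25.32
tcp_pos: [0.4765, -0.0385, 0.2656]
orientation: [2.152, 2.288, -0.002]
wrist_force: [-0.3, -0.2, 3.2]
width: 0.0283
grip_force: 50.8
t 25.325 cradle xyz mm [ 50.5873   0.4346 265.5532] tilt -0.07426891615148071 z.y -0.00040232674300307323 y [ 0.9981  0.0615 -0.0004] j [-0.1322  0.0253  2.1517 -0.0016  0.9647 -0.1928] F [-0.2899 -0.1802  3.2273] w 0.02833269202160612
```

Contact begins at floor height. I'll press a touch more to confirm the pin has bottomed, then release, rise and take a numeric look.

```bash
python3 -m jog '0 0 0 0 0 -.002 20;0 0 0 0 0 -.001 20;0 0 0 0 0 0 20'; python3 -m jog '0 0 0 0 0 0 52;0 0 0 0 0 0 52;0 0 0 0 0 0 52;0 0 0 0 0 .015 52;0 0 0 0 0 .03 52;0 0 0 0 0 .05 52;0 0 0 0 -.03 .05 52;0 0 0 0 -.03 .02 52;0 0 0 0 0 0 52;0 0 0 0 0 0 52'; python3 look.py w7
python3 - <<'E'
from h import *
from cell import bot
np.set_printoptions(precision=1,suppress=True)
w=dict(np.load("w7.npz")); t=bot.snapshot("top");s=bot.snapshot("side"); np.savez("top2.npz",**t)
mt=red(t["pixels"],(280,200,340,270)); ms=red(s["pixels"],(270,180,370,265))
ct=np.argwhere(mt).mean(0)[::-1]; cs=np.argwhere(ms).mean(0)[::-1]
print("pin knob",ct,cs,two(ray(t,*ct),ray(s,*cs))[0]*1000)
c=np.array([.061,-.998,0]);v=np.array([.473,.012,0]); y=np.array([.998,.061,0])
h=cv2.cvtColor(w["pixels"],cv2.COLOR_RGB2HSV)
# sample along image rows: transitions pale->brown at panel sides, printed coarsely
for r in (40,80,120,160,200):
    b=(h[r,:,2]>150).astype(int); i=np.flatnonzero(np.diff(b)); print(r,i)
E
```

```text
time: 25.7
tcp_pos: [0.4771, -0.0387, 0.2654]
orientation: [2.151, 2.288, -0.002]
wrist_force: [-5.8, -0.2, 21.7]
width: 0.0288
grip_force: 53.9
time: 26.95
tcp_pos: [0.4758, -0.0981, 0.4264]
orientation: [-2.152, -2.287, 0.002]
wrist_force: [-0.1, 0.6, 0.0]
width: 0.0443
grip_force: 0.0
t 26.95 j [-0.2543 -0.1129  1.9673 -0.0008  1.2889 -0.315 ] tcp [ 0.4758 -0.0981  0.4264] y [ 0.9981  0.0609 -0.0019] z [-0.0019 -0.0003 -1.    ] F [-0.1308  0.6083  0.022 ]
[310 126  39  36 917] [328.5823 144.4787] [ 0.4764 -0.0375  0.118 ]
pin knob [304.2 231.3] [311.5 229.2] [475.4 -38.7 103.1]
40 [129 143 246 400 540 541 607 609]
80 [126 133 250 399 469 470 478 479 629 630]
120 [254 264 265 399 596 597]
160 [ 26  27  33  38 256 367 369 398 532 533]
200 [259 285 371 395 459 460]
```

```bash
python3 - <<'E'
from h import *
np.set_printoptions(precision=1,suppress=True)
w=dict(np.load("w7.npz")); h=cv2.cvtColor(w["pixels"],cv2.COLOR_RGB2HSV)
c=np.array([.061,-.998,0]);v=np.array([.473,.012,0]); y=np.array([.998,.061,0])
def hit(p):
    o,d=ray(w,*p,w); n=np.array([.577*c[0],.577*c[1],1]); q0=v+.010*c+np.array([0,0,.052])
    r=o+d*(((q0-o)@n)/(d@n))-v; return 1000*np.array([r@c,r@y,r[2]])
# brown border: saturation classes
for r in range(4,130,12):
    m=((h[r,:,1]>60)&(h[r,:,2]>150)&(h[r,:,0]<25)); i=np.flatnonzero(m[200:460])+200
    if len(i): print(r,i[0],i[-1],hit((i[0],r)),hit((i[-1],r)))
for col in (270,300,360,385): 
    print(col,h[60:140:5,col,1])
for r in (160,200): print([1000*np.array([(plane(w,a,r,.01,w)-v)@y]) for a in {160:(256,398),200:(259,395)}[r]])
E
```

```text
4 243 403 [-69.4 -68.5  97.8] [-69.4  61.1  97.8]
16 245 401 [-60.1 -67.7  92.4] [-60.   60.3  92.4]
28 246 400 [-50.7 -67.8  87. ] [-50.7  60.3  87. ]
40 247 400 [-41.2 -67.9  81.5] [-41.2  61.3  81.5]
52 248 399 [-31.5 -68.1  75.9] [-31.5  61.4  75.9]
64 249 399 [-21.6 -68.2  70.2] [-21.6  62.5  70.3]
76 251 396 [-11.4 -67.6  64.3] [-11.4  61.   64.4]
88 252 394 [ -1.  -67.8  58.3] [-1.  60.3 58.3]
100 255 392 [  9.8 -66.2  52.1] [ 9.7 59.7 52.1]
112 256 399 [ 20.8 -66.6  45.8] [20.4 67.6 46. ]
124 256 379 [ 32.1 -67.9  39.2] [32.5 49.7 39. ]
270 [ 59  59  60  61  61 127 131 135  88  51  58 101 100  99 100 100]
300 [ 58  59  59  58  55 129 134 135  86  35  27  22  50  86  87  87]
360 [ 70  68  66  63  62 133 133 133  86  29  29  29  29  29  29  30]
385 [131 131 134 133 132 132 133 134 104  45  46  45  45  45  45  46]
[array([-74.]), array([75.])]
[array([-72.1]), array([73.3])]
```

```bash
python3 -c "
from cell import bot
print(bot.job_done())"
```

```text
the job is handed in; nothing more can be done
None
```

The panel lies flat and carved face up on bed B, about 3–4 mm off centre along the vee (as at the start), with the pin fully home in bed A's socket; I handed the job in at about 27 s, and no result was reported back.

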